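Nudge the sputter target into its cathode recess and close the shutter

TASK

The dark target disc has been laid on the face of the sputter cathode, beside its round recess. With the fingertips, gently push the disc across the rim until it drops into the recess and lies flat on the bottom, and only then push the open shutter round until it is fully closed over the target. Nothing is to be gripped or lifted: slide the disc on the cathode's face without letting it fall off, and leave the tools and parts lying around where they are.

Things in the scene. Friction and masses are not known exactly. Their poses are not given: they have to be found in the camera images.
- cathode: sputter cathode standing face up, immovable, on the desk: round metal body, origin on the desk under its centre, z up. Its level aluminium face is 110 mm across, 60 mm above the desk, with a round recess in the middle. In its own axes the shutter post stands at y = -66 mm, and the target starts on the -x half of the face. Place and heading vary
- recess (a point): centre of the recess's mouth, level with the face, 60 mm above the desk; axes as the cathode's. The recess is 52.4 mm in diameter and 6.5 mm deep, with upright walls and a copper-coloured floor; the flat face around it is a ring 28.8 mm wide
- target: the loose disc to be nudged: rigid, 50 mm diameter, 8 mm thick, about 0.11 kg, dark grey on top with a 3 mm copper backing plate below; origin at the centre of its underside, z along its axis, upwards. It starts flat on the face, centre 27 to 38 mm from the recess centre, partly over the recess and up to 8 mm past the face's outer edge
- target_center (a point): centre of the disc, half-way up: 64 mm above the desk on the face, 57.5 mm when home on the recess floor (its top then stands 1.5 mm proud of the face). Pushed across, the disc stays flat until its centre is some 6 mm from the recess centre, then tips in; its last edge drops as it comes up against the far wall (1.2 mm clearance all round)
- shutter (a joint): swing angle of the shutter about its upright post, rad: 0 = fully closed against its stop, centred over the recess; it grows clockwise seen from above as it opens, to at most 1.75. It starts open at 1.25 to 1.6 and stays where it is left; pushing it takes about 0.5 N
- shutter_pivot (a point): point on the shutter's vertical swing axis, 67 mm above the desk, 66 mm from the recess centre on the cathode's -y side; the hub there is 17 mm across, its top 80 mm above the desk
- shutter_tab (a point): middle of the outer face of the shutter's tab, 76.5 mm above the desk. Shutter: steel plate, 62 mm across, 2.5 mm thick, underside 4.5 mm above the face, centre 66 mm from the axis. The tab, bent up at its edge, is 22 mm wide, 2.5 mm thick, top 85 mm up; this point is 32.75 mm to the opening side of the arm. x: outward from the tab (opening way), y: along the arm, away from the post. Push towards -x to close
- tweezers: a pair of thin steel tweezers, 113 mm long, lying on the desk near the cathode; its origin is at the middle of its underside
- kf_blank: a pale round metal blank flange, 40 mm across and 8 mm high, lying on the desk near the cathode; its origin is at the middle of its underside
- hex_key: a black L-shaped hex key, 88 mm long, lying on the desk near the cathode; its origin is at the middle of its underside
- screwdriver: a small yellow-handled screwdriver, 145 mm long, lying on the desk near the cathode; its origin is at the middle of its underside
Mind the look-alikes: they are no part of the job. There is more than one size of the cathode; the job needs the larger. Leave any blue or pink look-alike of the target alone.

How it is judged:
By the outcome, as a careful person would: the job done as asked, in the order asked, and still so for the second after the job is handed in, with the robot touching nothing.
It also fails if it takes over 48 s, if anything falls off the work surface, if the arm or the gripper's body presses on something with over 40 N, if the wrist force passes 120 N, or if a joint passes its speed limit or range.

ROBOT

A 6-joint arm with a two-finger parallel gripper is mounted at the origin on a cart in front of the work surface, level with it; the furniture and walls round the work are solid. World frame = base frame: x ahead of the robot, y to its left, z up, the work surface at z = 0. Lengths are in mm, angles in rad, forces in N, time in s.
With the tool pointing down it reaches from about 350 to 975 mm from the base axis. Payload 4.9 kg.
Tool frame: the origin (TCP) lies at the centre of the arm's flange, where the gripper is bolted on; the fingertips stand 173 mm ahead of it and the grasp point (between the pads) lies arm.pinch_z ahead of it (arm.pinch_z is the distance from the TCP to the grasp point, in mm); z points along the fingers, y is the line along which they close (so a half turn about z gives the same grasp; the last joint's range is limited). The gripper opens to 85 mm and grips with 20 to 120 N. Pads are 22 mm wide; open, the fingers measure 114 mm over their backs; the gripper's body (76 mm by 85 mm) begins 54 mm behind the grasp point. The pads swing forward as they close: fully open they stand 13 mm farther back than shut.
Start: joints at [1.075, 0.053, 1.613, -0, 1.476, -0.119], TCP at [229.956, 581.14, 404.704] pointing down, gripper open.
Joint ranges: [-3.01, 3.01], [-1.01, 2.22], [0.06, 2.58], [-1.02, 4.17], [0.09, 2.62], [-3.14, 3.14]. Speed limits (rad/s): [2.57, 2.57, 3.14, 3.14, 3.14, 3.14].

INTERFACE

Orientations are given as a unit quaternion [w, x, y, z].
In Python, from plant import arm, optics, nets gives the robot as it stands.
- The arm moves only by the tool drive_tool, never from a script. Its argument "deltas" is a list that holds one entry, the list of rows, each a list of 7 numbers: the gripper's target within -1 to 1 (shut at 1, half-way at 0, fully open at -1), then the shift along the tool's x, y, z scaled (see below), then the turn, a rotation vector about the tool's x, y, z scaled (see below). In form: [[[jaw, x, y, z, rx, ry, rz], ...]]. A call has exactly 10 rows; each row is the pose to reach, as a shift and turn from the pose commanded when the call began, along the tool's axes at that moment, turning the shorter way round; what a row does not reach only later rows make up. The controller multiplies each number of a shift by 30 cm and each number of a turn by 360 degrees. A row lasts 1/8 s, in which the tool goes at most 62.5 mm and 10.7 degrees, less where a joint would pass 70% of its speed; a pose out of reach is approached as far as the arm can. A call with a number of a shift or a turn outside -1 to 1 is refused whole. A call with a gripper value outside its range is refused whole. The fingers move at their own pace and stop on an object; "newtons" is the grip in N (left out, the last holds). Time passes only in rows, so rows that repeat a pose let the fingers close, or fill a call up. It gives the time, the measured TCP pose, the force, the opening and the grip force at its end, in the units of the state.
- arm.read_state(): the state, without advancing time (a new reading comes with each control period).
- optics.grab_frame(name): name is "scene" or "top"; returns the picture (384x512x3 uint8, blue, green, red); there is no depth.
- optics.camera_model(name): a dict with "fx", "fy", "cx", "cy" (pixels), "pose" (4x4, takes a point from camera to world coordinates). Camera axes: x right, y down, z forward; pixel columns grow to the right and rows downward; lengths in mm; the calibration is good to about 2 mm. A picture is of the moment at which its call begins. camera_model takes no time and is no camera call.
- arm.finish_job(): hands the job in; it is judged then, once.
Trained networks look in the newest picture that a camera, given by its name, has taken for a name from the list of things; names that differ only in an ending like _2 or _b are one class to them, and where a whole thing is asked for, a point or a joint stands for the part that bears it (a point fixed in the world has none). Each returns a list of dicts, best first, with "score" (0 to 1); they miss things now and then, are a little off and sometimes report something else, mostly with a low value. They report only what shows in the picture. A call takes as long as a camera call. They do not tell look-alikes from the thing itself.
- nets.search_frame(camera, name): "centre" ([x, y, z] in mm, in the coordinates of the camera as it stood for that picture, good to about 4 mm: the middle of the surface that is visible of it).
- nets.pinpoint(camera, name): "centre" ([x, y, z] in mm, in the coordinates of the camera as it stood for that picture, good to about 4 mm: a listed point, or the origin of a listed thing).
The state is a dict: "t": time; "joints": joint angles; "qd": joint speeds; "effort": joint torques, N m; "eef_pos": TCP position; "tcp_rot": TCP orientation; "wrist_force": force on the tool from outside, world axes, zero at the start; "ft_torque": the same for the moment, N m; "finger_gap": opening from 0.0 (shut) to 1.0 (fully open); "grip_force": force on a finger pad.
Only numpy, scipy, OpenCV 4.12 (cv2) and the standard library are available. Lean on these libraries where they do the work, as an engineer would, in place of code of your own. Each camera call takes 0.05 s, during which the arm holds its last target. There are 200 camera calls.

## Working session

There is one attempt and no reset: what is moved stays moved. The work goes in short steps, Python scripts to look and compute and a tool call to move; the robot and the scene stay as the last step left them, time stands still between calls to the robot, and variables do not carry over. Pictures are saved under pics/ and viewed, at most 10 in all, crops included, and the job is handed in when it is done.

Besides the shell and the picture viewer there is one more tool, called as name([rows], argument=value, ...), one row to a line, values as JSON. drive_tool: Moves the arm, as the interface text tells. Its arguments: {"type":"object","properties":{"deltas":{"type":"array","items":{"type":"array","items":{"type":"array","items":{"type":"number"}}}},"newtons":{"type":"number"}},"required":["deltas"]}

```bash
mkdir -p pics
cat > h.py <<'E'
import numpy as np, cv2
from plant import arm, optics, nets
def w(cam,p):
    T=np.array(optics.camera_model(cam)["pose"]); return (T@np.r_[p,1])[:3]
def px2w(cam,u,v,z):
    m=optics.camera_model(cam); T=np.array(m["pose"])
    d=T[:3,:3]@np.array([(u-m["cx"])/m["fx"],(v-m["cy"])/m["fy"],1]); return T[:3,3]+d*(z-T[2,3])/d[2]
def w2px(cam,p):
    m=optics.camera_model(cam); T=np.array(m["pose"]); q=np.linalg.inv(T)@np.r_[p,1]
    return np.array([m["fx"]*q[0]/q[2]+m["cx"],m["fy"]*q[1]/q[2]+m["cy"]])
E
python3 - <<'E'
from h import *
for c in("scene","top"):
    im=optics.grab_frame(c); cv2.imwrite(f"pics/{c}0.png",im)
    print(c,np.array(optics.camera_model(c)["pose"]).round(2).tolist(),optics.camera_model(c)["fx"])
    for n in("recess","target_center","shutter_pivot","shutter_tab","cathode"):
        for r in nets.pinpoint(c,n)[:3]: print(n,round(r["score"],2),w(c,r["centre"]).round(0))
print(arm.read_state(),arm.pinch_z)
E
```

```text
scene [[0.81, -0.39, 0.44, 151.35], [-0.58, -0.51, 0.63, -528.91], [-0.02, -0.77, -0.64, 611.22], [0.0, 0.0, 0.0, 1.0]] 380.8643715782236
recess 0.79 [ 586. -185.   36.]
recess 0.61 [542.  38.  59.]
target_center 0.93 [408. -29.   4.]
target_center 0.79 [502.  39.  59.]
target_center 0.56 [654. -74.   2.]
shutter_pivot 0.85 [551. -19.  70.]
shutter_pivot 0.56 [ 591. -233.   48.]
shutter_pivot 0.51 [478. 179.  -0.]
shutter_tab 0.83 [628. -30.  74.]
shutter_tab 0.68 [ 602. -178.   49.]
shutter_tab 0.24 [480. 183.  -3.]
cathode 0.92 [ 584. -186.   -2.]
cathode 0.91 [542.  38.  -3.]
top [[0.01, -0.98, 0.17, 383.44], [-1.0, -0.01, -0.02, 23.13], [0.02, -0.17, -0.98, 986.23], [0.0, 0.0, 0.0, 1.0]] 490.90221356319944
recess 0.81 [543.  41.  59.]
recess 0.77 [ 586. -186.   41.]
recess 0.72 [546.  45.   3.]
target_center 0.95 [658. -73.   4.]
target_center 0.93 [409. -27.  -1.]
target_center 0.79 [508.  48.  63.]
shutter_pivot 0.96 [552. -28.  67.]
shutter_pivot 0.86 [ 594. -227.   48.]
shutter_tab 0.75 [ 610. -181.   51.]
shutter_tab 0.62 [621. -27.  77.]
shutter_tab 0.34 [551. -26.  66.]
cathode 0.94 [544.  40.  -0.]
cathode 0.9 [ 586. -185.    1.]
{'t': 0.6, 'joints': array([ 1.07500116e+00,  5.26738348e-02,  1.61288165e+00, -1.46069600e-05,
        1.47599864e+00, -1.19015505e-01]), 'qd': array([ 0.00089004,  0.00134496, -0.00104483, -0.00118033, -0.00030107,
        0.00265862]), 'effort': array([-3.23882605e-04, -3.93404603e+01, -3.70231676e+01, -8.31377702e-05,
        5.94869452e-04,  8.16046537e-06]), 'eef_pos': array([229.95680128, 581.13975108, 404.73078664]), 'tcp_rot': array([1.27598497e-05, 1.87276777e-01, 9.82307186e-01, 1.61639362e-05]), 'wrist_force': array([ 0.34350784,  0.95213453, -0.54374787]), 'ft_torque': array([ 0.00212734, -0.03058732, -0.05478237]), 'grip_force': 0.0, 'finger_gap': 1.0003440444068885} 154.70000000000002
```

View pics/top0.png

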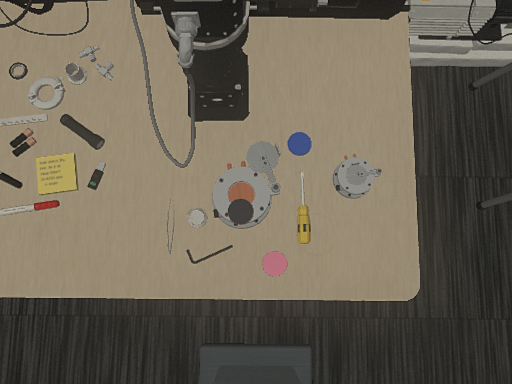

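View pics/scene0.png

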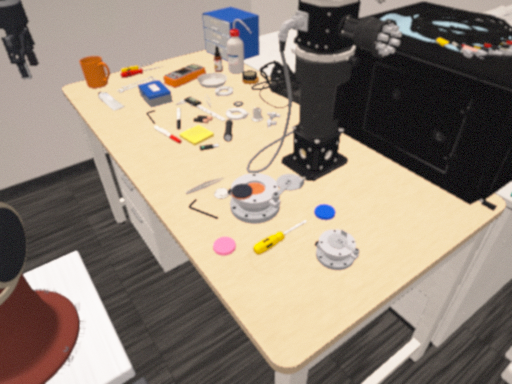

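The top picture shows the big cathode at about (241,195). Its copper recess is at (241,190), the dark target at (240,211), the shutter post at (276,187) and the open shutter plate at (263,156). The scene view shows the small cathode at (337,247), which is a decoy, and a second black robot, an obstacle, behind the cathode.

Run:
```python
from h import *
im=cv2.imread("pics/top0.png")
u0,v0,s=170,90,5
c=cv2.resize(im[v0:v0+140,u0:u0+150],None,fx=s,fy=s,interpolation=cv2.INTER_CUBIC)
for r,z,col in((55,60,(0,255,0)),(26.2,60,(0,255,255))):
    p=[(w2px("top",[543+r*np.cos(a),40+r*np.sin(a),z])-[u0,v0]+.5)*s for a in np.linspace(0,6.28,60)]
    cv2.polylines(c,[np.int32(p)],True,col,1)
for x in range(400,760,50):
    for y in range(-50,150,50):
        p=tuple(np.int32((w2px("top",[x,y,0])-[u0,v0])*s)); cv2.circle(c,p,2,(255,0,255),-1); cv2.putText(c,f"{x},{y}",p,0,.35,(255,0,255))
cv2.imwrite("pics/crop0.png",c)
hsv=cv2.cvtColor(im,cv2.COLOR_BGR2HSV)
roi=np.zeros(im.shape[:2],np.uint8); roi[200:226,222:260]=1
m=((hsv[...,2]<90)&(roi>0)).astype(np.uint8)
n,l,st,ce=cv2.connectedComponentsWithStats(m); i=1+np.argmax(st[1:,4]); print("dark",st[i],ce[i],px2w("top",*ce[i],68).round(1))
```

```text
dark [225 200  28  26 506] [239.85770751 211.47628458] [506.2  42.9  68. ]
```

View pics/crop0.png

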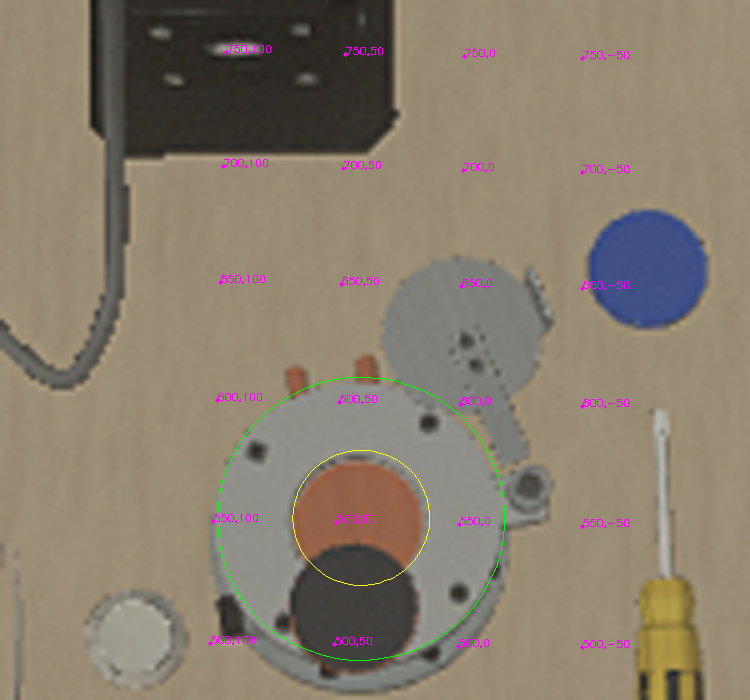

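```bash
cat >> h.py <<'E'
from scipy.spatial.transform import Rotation as R
def go(pos,ang,cmd=None):
    """shift/turn numbers from pose cmd=(pos,ang deg of tool x) to pos, ang; tool pointing down"""
    if cmd is None:
        s=arm.read_state(); p0=s["eef_pos"]; q=s["tcp_rot"]; r=R.from_quat(np.r_[q[1:],q[0]]); x=r.as_matrix()[:,0]; a0=np.degrees(np.arctan2(x[1],x[0]))
    else: p0,a0=cmd
    a=np.radians(a0); M=np.array([[np.cos(a),np.sin(a),0],[np.sin(a),-np.cos(a),0],[0,0,-1]]).T
    d=M.T@(np.array([[1,0,0],[0,1,0],[0,0,1]])@(np.array(pos)-p0)) if 0 else np.array([[np.cos(a),np.sin(a),0],[np.sin(a),-np.cos(a),0],[0,0,-1]])@(np.array(pos)-p0)
    t=-((ang-a0+180)%360-180)/360
    return (d/300).round(4),round(t,4)
E
sed -i 's/^    d=M.T.*$/    d=M.T@(np.array(pos)-p0)/' h.py
python3 - <<'E'
from h import *
p0=arm.read_state()["eef_pos"]; p=np.array([445,42.5,275]); mid=(p0+p)/2
print(go(mid,168)); print(go(p,179,(mid,168)))
print(px2w("top",170+529/5-.4,90+487/5-.4,80), px2w("top",170+463/5-.4,90+335/5-.4,67),px2w("top",170+357/5-.4,90+ 550/5,53.5))
E
```

```text
(array([-0.6636, -0.7029,  0.2162]), np.float64(-0.0266))
(array([-0.5372, -0.8036,  0.2162]), -0.0306)
[551.83479337 -23.29732206  80.        ] [613.43399005   1.76142845  67.        ] [530.41799808  41.39704046  53.5       ]
```

drive_tool([
  [[1, -0.07, -0.07, 0.02, 0, 0, 0], [1, -0.15, -0.15, 0.05, 0, 0, -0.003], [1, -0.25, -0.26, 0.08, 0, 0, -0.008], [1, -0.35, -0.37, 0.11, 0, 0, -0.013], [1, -0.45, -0.48, 0.15, 0, 0, -0.018], [1, -0.55, -0.58, 0.18, 0, 0, -0.022], [1, -0.62, -0.66, 0.2, 0, 0, -0.025], [1, -0.664, -0.703, 0.216, 0, 0, -0.027], [1, -0.664, -0.703, 0.216, 0, 0, -0.027], [1, -0.664, -0.703, 0.216, 0, 0, -0.027]],
], newtons=20)

```text
t: 1.85
eef_pos: [337.5, 312.2, 340.3]
tcp_rot: [0.0, 0.103, 0.995, 0.0]
wrist_force: [0.4, 0.2, 0.6]
finger_gap: -0.002
grip_force: 0.0
```

drive_tool([
  [[1, -0.07, -0.1, 0.02, 0, 0, 0], [1, -0.15, -0.22, 0.05, 0, 0, -0.005], [1, -0.23, -0.35, 0.08, 0, 0, -0.01], [1, -0.31, -0.47, 0.11, 0, 0, -0.015], [1, -0.39, -0.59, 0.15, 0, 0, -0.02], [1, -0.47, -0.7, 0.18, 0, 0, -0.025], [1, -0.52, -0.78, 0.2, 0, 0, -0.03], [1, -0.537, -0.804, 0.216, 0, 0, -0.031], [1, -0.537, -0.804, 0.216, 0, 0, -0.031], [1, -0.537, -0.804, 0.216, 0, 0, -0.031]],
])

```text
t: 3.1
eef_pos: [445.5, 43.5, 275.3]
tcp_rot: [0.0, 0.006, 1.0, 0.0]
wrist_force: [0.0, 0.6, -0.9]
finger_gap: -0.002
grip_force: 0.0
```

Run:
```python
from h import *
s=arm.read_state();print(s["t"],s["eef_pos"],s["tcp_rot"],s["wrist_force"],s["finger_gap"],s["joints"].round(2))
for c in("scene","top"):
    im=optics.grab_frame(c); cv2.imwrite(f"pics/{c}1.png",im)
a=cv2.imread("pics/scene1.png"); p=s["eef_pos"]-[0,0,173]; q=w2px("scene",p); print(q)
u,v=175,100
c=cv2.resize(a[v:v+130,u:u+150],None,fx=4,fy=4,interpolation=cv2.INTER_CUBIC)
for h in(173,186):
    q=w2px("scene",s["eef_pos"]-[0,0,h]); cv2.circle(c,tuple(np.int32((q-[u,v]+.5)*4)),3,(0,0,255) if h==173 else (255,0,0),-1)
cv2.imwrite("pics/crop1.png",c)
```

```text
3.1 [445.54183146  43.54301144 275.32850575] [1.05085263e-04 5.58045585e-03 9.99984406e-01 1.88214839e-04] [ 0.03809737  0.62072652 -0.93850218] -0.002252063539986262 [-0.07 -0.27  2.14  0.    1.28 -1.63]
[217.32253346 186.94633047]
```

View pics/crop1.png

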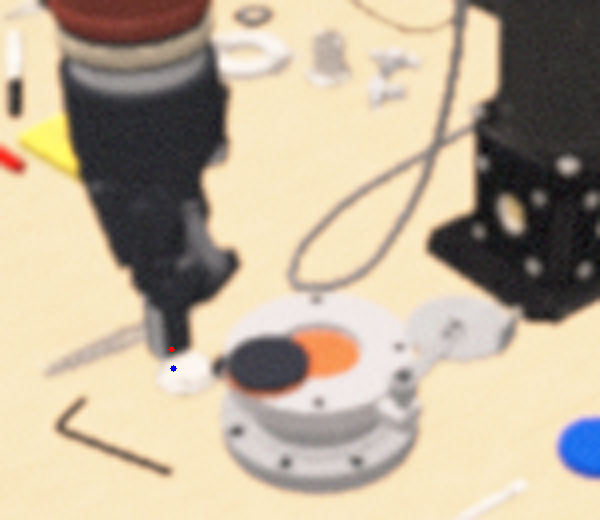

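The crop shows the closed fingertips at about (170,352), which matches 173 mm ahead of the TCP. The disc is still at (270,362). I'll lower the fingers and start the push.

drive_tool([
  [[1, 0, -0.001, 0.03, 0, 0, 0], [1, 0, -0.002, 0.07, 0, 0, 0], [1, 0, -0.003, 0.11, 0, 0, 0], [1, 0, -0.003, 0.1327, 0, 0, 0], [1, -0.03, -0.003, 0.1327, 0, 0, 0], [1, -0.06, -0.003, 0.1327, 0, 0, 0], [1, -0.075, -0.003, 0.1327, 0, 0, 0], [1, -0.085, -0.003, 0.1327, 0, 0, 0], [1, -0.095, -0.003, 0.1327, 0, 0, 0], [1, -0.1, -0.003, 0.1327, 0, 0, 0]],
])

```text
t: 4.45
eef_pos: [475.7, 41.3, 235.3]
tcp_rot: [-0.0, 0.006, 1.0, 0.0]
wrist_force: [-1.2, -0.1, 1.2]
finger_gap: -0.003
grip_force: 0.3
```

```bash
cat >> h.py <<'E'
def look(tag):
    s=arm.read_state();print(s["t"],s["eef_pos"].round(1),s["wrist_force"].round(1))
    out=[]
    for c,(u,v) in(("scene",(215,140)),("top",(190,140))):
        a=optics.grab_frame(c); out.append(cv2.resize(a[v:v+100,u:u+80],None,fx=5,fy=5,interpolation=cv2.INTER_CUBIC))
    cv2.imwrite(f"pics/{tag}.png",np.hstack(out))
E
python3 -c "
from h import *
look('p1')"
```

```text
4.45 [475.7  41.3 235.3] [-1.2 -0.1  1.2]
```

View pics/p1.png

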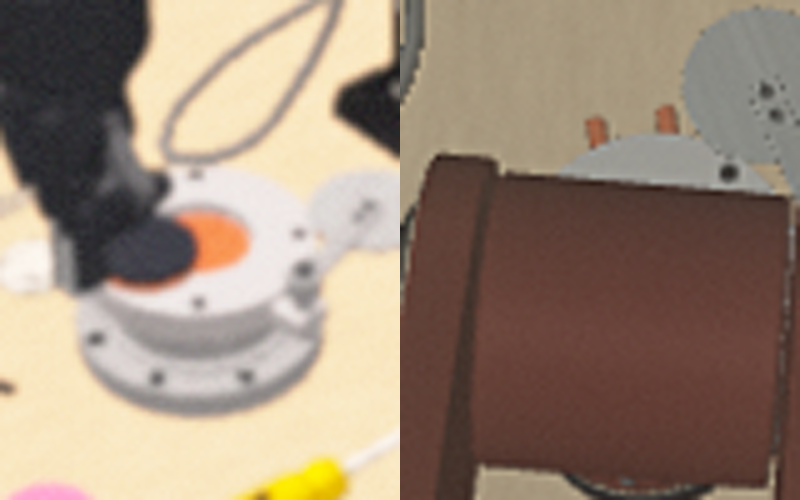

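The scene half shows the fingers touching the disc at (110,255). The top camera's view is blocked by the arm. I'll keep pushing slowly.

drive_tool([
  [[1, -0.008, 0, 0, 0, 0, 0], [1, -0.016, 0, 0, 0, 0, 0], [1, -0.024, 0, 0, 0, 0, 0], [1, -0.032, 0, 0, 0, 0, 0], [1, -0.04, 0, 0, 0, 0, 0], [1, -0.048, 0, 0, 0, 0, 0], [1, -0.055, 0, 0, 0, 0, 0], [1, -0.062, 0, 0, 0, 0, 0], [1, -0.068, 0, 0, 0, 0, 0], [1, -0.073, 0, 0, 0, 0, 0]],
])

```text
t: 5.8
eef_pos: [497.6, 41.0, 235.3]
tcp_rot: [0.0, 0.006, 1.0, -0.0]
wrist_force: [-0.5, -0.2, 1.0]
finger_gap: -0.003
grip_force: 0.3
```

```bash
python3 -c "
from h import *
look('p2')"
```

```text
5.8 [497.6  41.  235.3] [-0.5 -0.2  1. ]
```

View pics/p2.png

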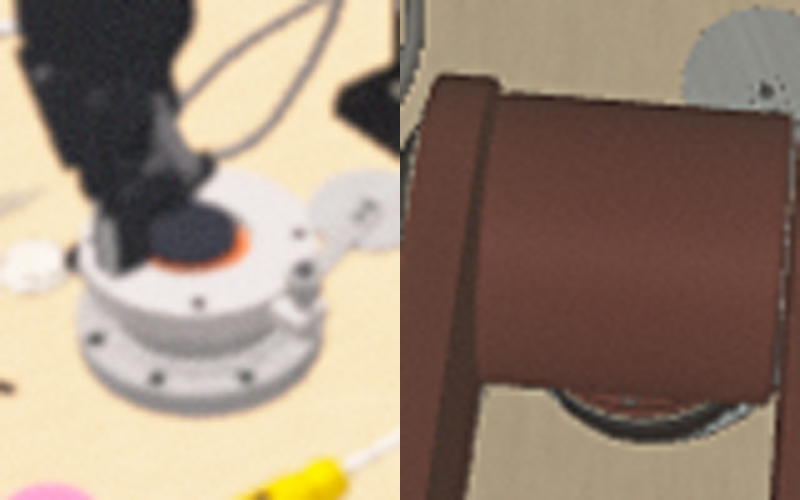

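The disc now covers most of the recess, centred at about (193,233), with a copper crescent to its right. I'll do the last stretch slowly.

drive_tool([
  [[1, -0.005, 0, 0, 0, 0, 0], [1, -0.01, 0, 0, 0, 0, 0], [1, -0.014, 0, 0, 0, 0, 0], [1, -0.018, 0, 0, 0, 0, 0], [1, -0.021, 0, 0, 0, 0, 0], [1, -0.024, 0, 0, 0, 0, 0], [1, -0.027, 0, 0, 0, 0, 0], [1, -0.03, 0, 0, 0, 0, 0], [1, -0.033, 0, 0, 0, 0, 0], [1, -0.036, 0, 0, 0, 0, 0]],
])

```text
t: 7.15
eef_pos: [508.4, 40.9, 235.3]
tcp_rot: [-0.0, 0.006, 1.0, 0.0]
wrist_force: [-0.5, 0.9, -0.2]
finger_gap: 0.0
grip_force: 0.0
```

```bash
python3 -c "
from h import *
look('p3')"
```

```text
7.15 [508.4  40.9 235.3] [-0.5  0.9 -0.2]
```

View pics/p3.png

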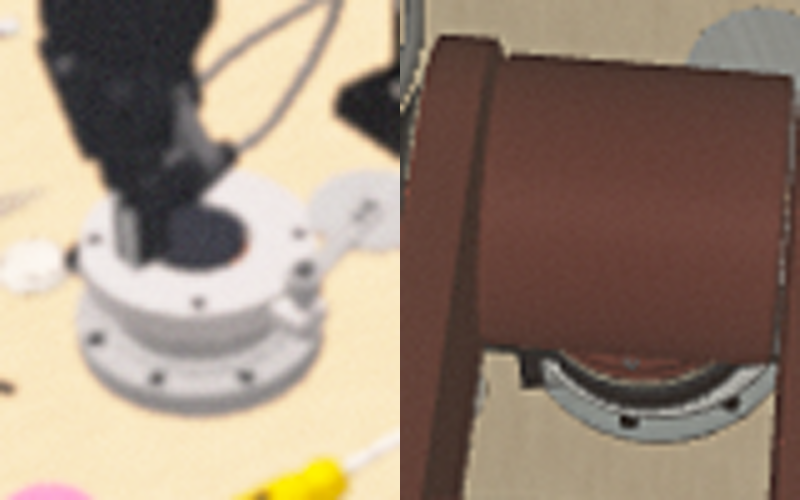

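Run:
```python
from h import *
p0=arm.read_state()["eef_pos"]
print(go([560,-140,290],146)); print(go([637,-58,290],112,(np.array([560,-140,290]),146)))
```

```text
(array([-0.1795, -0.6008, -0.1823]), np.float64(0.0925))
(array([-0.0599,  0.3701,  0.    ]), 0.0944)
```

drive_tool([
  [[1, 0.01, 0, -0.04, 0, 0, 0], [1, 0.01, 0, -0.12, 0, 0, 0], [1, 0, -0.05, -0.18, 0, 0, 0.01], [1, -0.05, -0.16, -0.182, 0, 0, 0.025], [1, -0.09, -0.3, -0.182, 0, 0, 0.045], [1, -0.13, -0.43, -0.182, 0, 0, 0.065], [1, -0.16, -0.53, -0.182, 0, 0, 0.08], [1, -0.18, -0.6, -0.182, 0, 0, 0.0925], [1, -0.18, -0.6, -0.182, 0, 0, 0.0925], [1, -0.18, -0.6, -0.182, 0, 0, 0.0925]],
])

```text
t: 8.5
eef_pos: [559.9, -139.9, 290.2]
tcp_rot: [0.0, 0.293, 0.956, 0.0]
wrist_force: [0.1, -0.9, -0.3]
finger_gap: 0.003
grip_force: 0.0
```

```bash
python3 -c "
from h import *
look('p4')"
```

```text
8.5 [ 559.9 -139.9  290.2] [ 0.1 -0.9 -0.3]
```

View pics/p4.png

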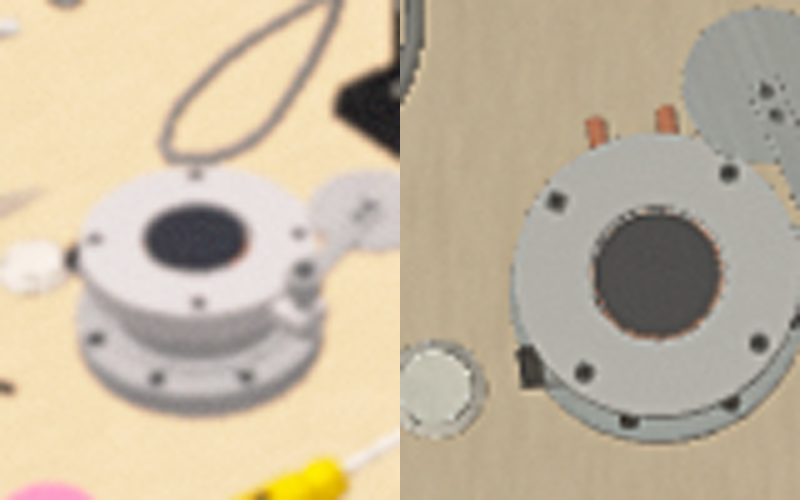

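Top half: the disc lies centred and flat in the recess, at about (657,272), with an even rim all round. Next is the shutter.

drive_tool([
  [[1, -0.01, 0.05, 0, 0, 0, 0.015], [1, -0.02, 0.15, 0, 0, 0, 0.035], [1, -0.04, 0.26, 0, 0, 0, 0.06], [1, -0.055, 0.34, 0, 0, 0, 0.08], [1, -0.06, 0.37, 0, 0, 0, 0.0944], [1, -0.06, 0.37, 0.03, 0, 0, 0.0944], [1, -0.06, 0.37, 0.08, 0, 0, 0.0944], [1, -0.06, 0.37, 0.13, 0, 0, 0.0944], [1, -0.06, 0.37, 0.15, 0, 0, 0.0944], [1, -0.06, 0.37, 0.15, 0, 0, 0.0944]],
])

```text
t: 9.85
eef_pos: [636.7, -58.0, 243.8]
tcp_rot: [-0.001, 0.559, 0.829, -0.0]
wrist_force: [-0.5, 0.5, 0.3]
finger_gap: 0.004
grip_force: 0.0
```

Run:
```python
from h import *
s=arm.read_state(); print(s["t"],s["eef_pos"].round(1),s["wrist_force"].round(1))
piv=np.array([551.8,-23.3])
def pose(A,g):
    a=np.radians(A); d=np.array([np.cos(a),np.sin(a)]); o=np.array([d[1],-d[0]])
    return np.r_[piv+66*d+(32.75+11+g)*o,245],A+90
x=pose(22,20)
cur=(s["eef_pos"],112)
segs=[[(22,g) for g in(14,8,3,0)]+[(A,0) for A in(24,27,30,33,36,39)],
 [(A,0) for A in(42,45,48,51,54,57,60,63,66,69)],
 [(A,0) for A in(72,75,78,81,84,86.5,89,91,92.5,94)]]
for sg in segs:
    for A,g in sg:
        p,h=pose(A,g); d,t=go(p,h,cur); print([1]+[float(round(v,3)) for v in d]+[0,0,float(t)],end=", ")
    print("\n"); cur=(p,h)
```

```text
9.85 [636.7 -58.  243.8] [-0.5  0.5  0.3]
[1, 0.021, 0.001, -0.004, 0, 0, 0.0], [1, 0.041, 0.001, -0.004, 0, 0, 0.0], [1, 0.058, 0.001, -0.004, 0, 0, 0.0], [1, 0.068, 0.001, -0.004, 0, 0, 0.0], [1, 0.075, 0.006, -0.004, 0, 0, -0.0056], [1, 0.087, 0.013, -0.004, 0, 0, -0.0139], [1, 0.1, 0.019, -0.004, 0, 0, -0.0222], [1, 0.112, 0.025, -0.004, 0, 0, -0.0306], [1, 0.125, 0.03, -0.004, 0, 0, -0.0389], [1, 0.138, 0.034, -0.004, 0, 0, -0.0472], 

[1, 0.012, 0.007, 0.0, 0, 0, -0.0083], [1, 0.024, 0.014, 0.0, 0, 0, -0.0167], [1, 0.036, 0.02, 0.0, 0, 0, -0.025], [1, 0.049, 0.026, 0.0, 0, 0, -0.0333], [1, 0.062, 0.03, 0.0, 0, 0, -0.0417], [1, 0.075, 0.034, 0.0, 0, 0, -0.05], [1, 0.088, 0.038, 0.0, 0, 0, -0.0583], [1, 0.102, 0.04, 0.0, 0, 0, -0.0667], [1, 0.116, 0.042, 0.0, 0, 0, -0.075], [1, 0.13, 0.043, 0.0, 0, 0, -0.0833], 

[1, 0.012, 0.007, 0.0, 0, 0, -0.0083], [1, 0.024, 0.014, 0.0, 0, 0, -0.0167], [1, 0.036, 0.02, 0.0, 0, 0, -0.025], [1, 0.049, 0.026, 0.0, 0, 0, -0.0333], [1, 0.062, 0.03, 0.0, 0, 0, -0.0417], [1, 0.073, 0.034, 0.0, 0, 0, -0.0486], [1, 0.084, 0.037, 0.0, 0, 0, -0.0556], [1, 0.093, 0.039, 0.0, 0, 0, -0.0611], [1, 0.1, 0.04, 0.0, 0, 0, -0.0653], [1, 0.107, 0.041, 0.0, 0, 0, -0.0694],
```

drive_tool([
  [[1, 0.021, 0.001, 0, 0, 0, 0], [1, 0.041, 0.001, 0, 0, 0, 0], [1, 0.058, 0.001, 0, 0, 0, 0], [1, 0.068, 0.001, 0, 0, 0, 0], [1, 0.075, 0.006, 0, 0, 0, -0.0056], [1, 0.087, 0.013, 0, 0, 0, -0.0139], [1, 0.1, 0.019, 0, 0, 0, -0.0222], [1, 0.112, 0.025, 0, 0, 0, -0.0306], [1, 0.125, 0.03, 0, 0, 0, -0.0389], [1, 0.138, 0.034, 0, 0, 0, -0.0472]],
])

```text
t: 11.1
eef_pos: [631.2, -15.5, 245.0]
tcp_rot: [0.0, 0.429, 0.903, -0.0]
wrist_force: [0.4, 0.2, -0.3]
finger_gap: -0.003
grip_force: 0.2
```

```bash
python3 -c "
from h import *
look('p5')"
```

```text
11.1 [631.2 -15.5 245. ] [ 0.4  0.2 -0.3]
```

View pics/p5.png

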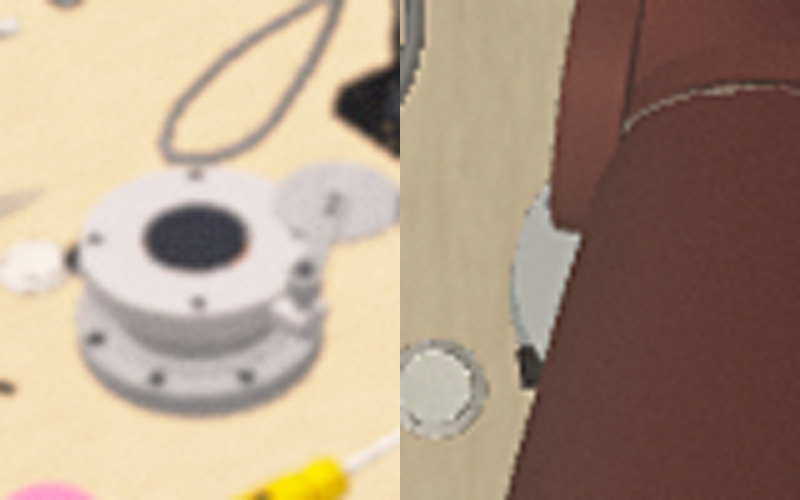

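The shutter is swinging: its plate has moved to about (340,200) in the scene half. I'll continue along the arc.

drive_tool([
  [[1, 0.012, 0.007, 0, 0, 0, -0.0083], [1, 0.024, 0.014, 0, 0, 0, -0.0167], [1, 0.036, 0.02, 0, 0, 0, -0.025], [1, 0.049, 0.026, 0, 0, 0, -0.0333], [1, 0.062, 0.03, 0, 0, 0, -0.0417], [1, 0.075, 0.034, 0, 0, 0, -0.05], [1, 0.088, 0.038, 0, 0, 0, -0.0583], [1, 0.102, 0.04, 0, 0, 0, -0.0667], [1, 0.116, 0.042, 0, 0, 0, -0.075], [1, 0.13, 0.043, 0, 0, 0, -0.0833]],
])

```text
t: 12.45
eef_pos: [616.7, 22.8, 245.0]
tcp_rot: [0.0, 0.182, 0.983, 0.0]
wrist_force: [1.3, -0.2, -0.5]
finger_gap: -0.001
grip_force: 0.4
```

drive_tool([
  [[1, 0.012, 0.007, 0, 0, 0, -0.0083], [1, 0.024, 0.014, 0, 0, 0, -0.0167], [1, 0.036, 0.02, 0, 0, 0, -0.025], [1, 0.049, 0.026, 0, 0, 0, -0.0333], [1, 0.062, 0.03, 0, 0, 0, -0.0417], [1, 0.073, 0.034, 0, 0, 0, -0.0486], [1, 0.084, 0.037, 0, 0, 0, -0.0556], [1, 0.093, 0.039, 0, 0, 0, -0.0611], [1, 0.1, 0.04, 0, 0, 0, -0.0653], [1, 0.107, 0.041, 0, 0, 0, -0.0694]],
])

```text
t: 13.7
eef_pos: [590.9, 45.9, 245.0]
tcp_rot: [0.0, -0.035, 0.999, 0.0]
wrist_force: [-0.1, 0.7, -0.1]
finger_gap: 0.002
grip_force: 0.3
```

```bash
python3 -c "
from h import *
look('p6')"
```

```text
13.7 [590.9  45.9 245. ] [-0.1  0.7 -0.1]
```

View pics/p6.png

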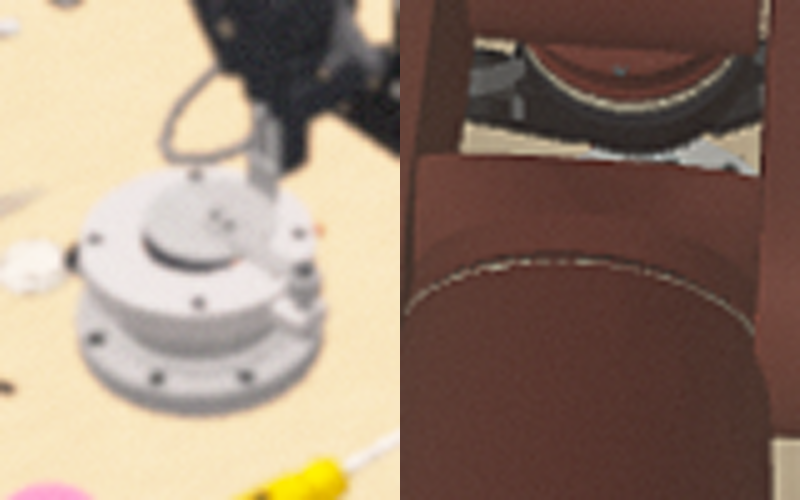

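The plate is nearly over the target, centred at about (215,220). I'll finish in small steps and watch the force.

drive_tool([
  [[1, 0.002, 0, 0, 0, 0, -0.001], [1, 0.004, 0, 0, 0, 0, -0.002], [1, 0.006, 0, 0, 0, 0, -0.003], [1, 0.008, 0, 0, 0, 0, -0.004], [1, 0.01, 0, 0, 0, 0, -0.005], [1, 0.012, 0, 0, 0, 0, -0.006], [1, 0.014, 0, 0, 0, 0, -0.007], [1, 0.015, 0, 0, 0, 0, -0.008], [1, 0.016, 0, 0, 0, 0, -0.009], [1, 0.017, 0, 0, 0, 0, -0.01]],
])

```text
t: 15.05
eef_pos: [585.9, 45.5, 244.9]
tcp_rot: [-0.0, -0.066, 0.998, -0.0]
wrist_force: [0.6, -0.1, -0.4]
finger_gap: -0.002
grip_force: 0.4
```

drive_tool([
  [[1, 0.001, 0, 0, 0, 0, 0], [1, 0.002, 0, 0, 0, 0, 0], [1, 0.003, 0, 0, 0, 0, 0], [1, 0.004, 0, 0, 0, 0, 0], [1, 0.005, 0, 0, 0, 0, 0], [1, 0.006, 0, 0, 0, 0, 0], [1, 0.007, 0, 0, 0, 0, 0], [1, 0.008, 0, 0, 0, 0, 0], [1, 0.009, 0, 0, 0, 0, 0], [1, 0.009, 0, 0, 0, 0, 0]],
])

```text
t: 16.3
eef_pos: [583.2, 45.1, 244.9]
tcp_rot: [0.0, -0.066, 0.998, 0.0]
wrist_force: [0.9, 0.6, -0.7]
finger_gap: 0.006
grip_force: 0.7
```

drive_tool([
  [[1, 0.001, 0, 0, 0, 0, 0], [1, 0.002, 0, 0, 0, 0, 0], [1, 0.003, 0, 0, 0, 0, 0], [1, 0.004, 0, 0, 0, 0, 0], [1, 0.005, 0, 0, 0, 0, 0], [1, 0.006, 0, 0, 0, 0, 0], [1, 0.007, 0, 0, 0, 0, 0], [1, 0.008, 0, 0, 0, 0, 0], [1, 0.009, 0, 0, 0, 0, 0], [1, 0.009, 0, 0, 0, 0, 0]],
])

```text
t: 17.55
eef_pos: [581.7, 44.9, 245.2]
tcp_rot: [0.003, -0.066, 0.998, 0.0]
wrist_force: [11.0, 3.1, -7.1]
finger_gap: -0.002
grip_force: 5.6
```

```bash
python3 -c "
from h import *
look('p7')"
```

```text
17.55 [581.7  44.9 245.2] [11.   3.1 -7.1]
```

View pics/p7.png

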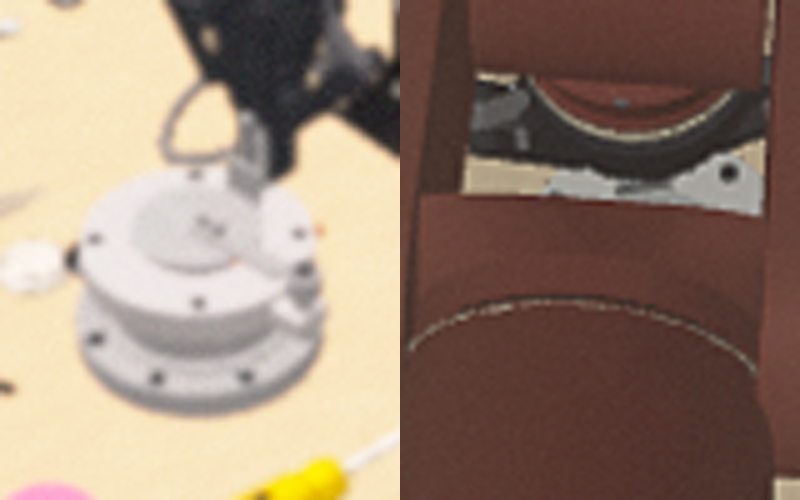

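The force rose to 11 N and the plate covers the recess, so the shutter is against its stop. I'll back off straight, then lift and retreat.

drive_tool([
  [[1, -0.01, 0, 0, 0, 0, 0], [1, -0.03, 0, 0, 0, 0, 0], [1, -0.05, 0, 0, 0, 0, 0], [1, -0.06, 0, -0.05, 0, 0, 0], [1, -0.06, 0, -0.15, 0, 0, 0], [1, -0.06, 0, -0.25, 0, 0, 0], [1, -0.06, -0.1, -0.3, 0, 0, 0], [1, -0.06, -0.3, -0.3, 0, 0, 0], [1, -0.06, -0.5, -0.3, 0, 0, 0], [1, -0.06, -0.6, -0.3, 0, 0, 0]],
])

```text
t: 18.9
eef_pos: [622.3, -134.2, 336.5]
tcp_rot: [0.001, -0.065, 0.998, -0.001]
wrist_force: [-0.7, 1.2, -0.0]
finger_gap: 0.0
grip_force: 0.0
```

```bash
python3 -c "
from h import *
look('p8')
piv=np.array([551.8,-23.3])
for n in ('shutter_tab','recess'):
    for r in nets.pinpoint('top',n)[:3]: print(n,round(r['score'],2),w('top',r['centre']).round(0))"
```

```text
18.9 [ 622.3 -134.2  336.5] [-0.7  1.2 -0. ]
shutter_tab 0.59 [571.  46.  77.]
recess 0.85 [538.  39.  63.]
```

View pics/p8.png

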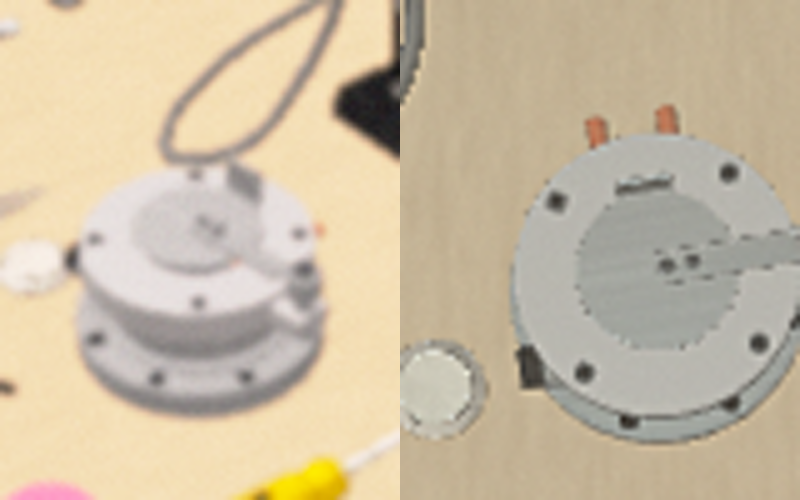

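```bash
python3 -c "
from h import *
print(arm.finish_job())"
```

```text
the job is handed in; nothing more can be done
None
```

The target lies flat in the recess and the shutter was then pushed fully closed against its stop; handed in after about 19 s of robot time, but I viewed 12 pictures, two over the limit of 10.

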